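# Clamp the slide holder at its index on the optical rail

### The job

On the optical rail, slide the carriage that carries the glass specimen slide (the one with the blue knob) along until the white line on its edge is in line with the yellow index clip, and clamp it there by turning its blue knob clockwise as far as it goes. Leave the index clip in place and the lens carriage with the black knob where it is, still clamped, and let go of the knob.

Things in the scene. Friction and masses are not known exactly. Their poses are not given: they have to be found in the camera images.
- holder_knob_grip (a point): Blue clamp knob of the slide carriage: point on its vertical turning axis, at gripping height, 65 mm above the bench. Upright bar 42 long x 14 wide, reaching from 23 mm below this point to 11 mm above, on a disc 42 mm across and 8 mm thick. x along the bar, y across its 14 mm, z up; turns with the knob. Held by it, the loose carriage drags along the rail with 2 N; the knob turns with 0.15 N m.
- holder_knob (a joint): Turn of the blue knob in rad, growing clockwise seen from above: 0 to 0.15 at the start, loose, bar across the rail; 1.4 (80 degrees) is the end stop, clamped, bar nearly along the rail. The clamp starts to bite at about 0.6; fully tightened it holds the carriage against some 20 N.
- holder: Slide carriage: dark steel plate 140 across the rail (x) x 50 along it (y) x 16 mm, origin under its centre, 18 mm above the bench. The knob's axis is at x = +45 mm, y = 0, away from the robot; a white line at y = 0 marks its far edge. A glass slide stands upright at x = -40 mm in a black clip 34 mm wide in x, top 114 mm above the bench. The carriage slides along its y.
- index_tip (a point): Yellow index clip, 12 mm wide, 20 mm above the bench, on the far edge of the rail's bed (aluminium, 160 x 460 x 16 mm, fixed to the bench). The point is the top of its tip. Axes as the rail: y along it, x across, away from the robot. The carriage is at the index when the knob's axis has y = 0 here; it starts 60 to 210 mm off on the -y side. Do not move the clip.
- lens_knob_grip (a point): Black clamp knob of the lens carriage, same shape, size and axes as the blue one, on the same rail 90 to 170 mm past the index on its +y side. Already clamped, bar nearly along the rail; it stays as it is.

How it is judged:
By the outcome, as a careful person would: the job done as asked, in the order asked, and still so for the second after the job is handed in, with the robot touching nothing.
It also fails if it takes over 38 s, if anything falls off the work surface, if the arm or the gripper's body presses on something with over 40 N, if the wrist force passes 120 N, or if a joint passes its speed limit or range.

### The arm

A 6-joint arm with a two-finger parallel gripper is mounted at the origin on the work surface. World frame = base frame: x ahead of the robot, y to its left, z up, the work surface at z = 0. Lengths are in m, angles in degrees, forces in N, time in s.
With the tool pointing down it reaches from about 0.375 to 0.9 m from the base axis. Payload 3.1 kg.
Tool frame: the origin (TCP) lies at the very end of the fingers, on their centre line; the grasp point (between the pads) lies 19 mm behind it; z points along the fingers, y is the direction in which the jaws open and shut (so a half turn about z gives the same grasp; the last joint's range is limited). The gripper opens to 87 mm and grips with 3 to 60 N. Pads are 19 mm wide; open, the fingers measure 117 mm over their backs; the gripper's body (75 mm by 190 mm) begins 51 mm behind the grasp point.
Start: joints at [66.148, 30.224, 82.088, -0, 67.689, -10.227], TCP at [0.147, 0.607, 0.223] pointing down, gripper open.
Joint ranges: [-176.69, 176.69], [-43.24, 126.21], [12.49, 139.97], [-82, 262], [0, 151.66], [-163.58, 163.58]. Speed limits (degrees/s): [159.86, 159.86, 180, 180, 180, 180].

### API

Orientations are given as a 3x3 rotation matrix whose columns are the frame's x, y, z axes.
In Python, from rig import read_state, capture, hand_in gives the robot as it stands. The module is installed in compiled form; this text tells all that it offers.
- The arm moves only by the tool move_arm, never from a script. Its arguments are lists of equal length, an entry for each row: "linear": the shift along the tool's x, y, z in cm, a list of three; "angular": the turn, a rotation vector about the tool's x, y, z in rad, a list of three; "fingers": the gripper command: -1 is fully open, 1 is shut, values between are in proportion. In form: {"linear": [[tx, ty, tz], ...], "angular": [[wx, wy, wz], ...], "fingers": [fingers, ...]}. A call has 1 to 12 rows; each row is the pose to reach, as a shift and turn from the pose measured when the call began, along the tool's axes at that moment; what a row does not reach only later rows make up. A row lasts 1/12 s, in which the tool goes at most 41.7 mm and 7.16 degrees, less where a joint would pass 70% of its speed; a pose out of reach is approached as far as the arm can. A call with a gripper value outside its range is refused whole. The fingers move at their own pace and stop on an object; the grip force is fixed at half the most. Time passes only in rows, so rows that repeat a pose let the fingers close. It gives the time, the measured TCP pose, the force and the opening at its end, in the units of the state.
- read_state(): the state, without advancing time (a new reading comes with each control period).
- capture(name): name is "side" or "top" or "wrist"; returns a dict with "color" (384x512x3 uint8, red, green, blue), "fx", "fy", "cx", "cy" (pixels), "view" (4x4, takes a point from world to camera coordinates); the wrist camera has in their place "hand_eye" (4x4, takes a point from camera to tool coordinates, whose origin is the TCP and whose axes are the flange's). Camera axes: x right, y down, z forward; pixel columns grow to the right and rows downward; lengths in m; the calibration is good to about 2 mm. The wrist camera is an equidistant fisheye: a pixel r from the principal point sees the ray r / f radians off the axis. A picture is of the moment at which its call begins: read the wrist's pose just before it. There is no depth.
- hand_in(): hands the job in, once; it reports no verdict.
The state is a dict: "time_s": time; "joint_positions": joint angles; "qvel": joint speeds; "tau": joint torques, N m; "position": TCP position; "tcp_rot": TCP orientation; "force": force on the tool from outside, world axes, zero at the start; "moment": the same for the moment, N m; "opening": opening from 0.0 (shut) to 1.0 (fully open).
Only numpy, scipy, OpenCV 4.12 (cv2) and the standard library are available. Lean on these libraries where they do the work, as an engineer would, in place of code of your own. Each camera call takes 0.05 s, during which the arm holds its last target. There are 200 camera calls.

## Working session

There is one attempt and no reset: what is moved stays moved. The work goes in short steps, Python scripts to look and compute and a tool call to move; the robot and the scene stay as the last step left them, time stands still between calls to the robot, and variables do not carry over. Pictures are saved under pics/ and viewed, about 8 in all and at most 12, crops included, and the job is handed in when it is done.

Besides the shell and the picture viewer there is one more tool, called after "Request:" in YAML: its name, and indented under it one key for each argument. move_arm: Moves the arm, as the interface text tells. Its arguments: {"type":"object","properties":{"linear":{"type":"array"},"angular":{"type":"array"},"fingers":{"type":"array"}},"required":["linear","angular","fingers"]}

```bash
mkdir -p pics
python3 - <<'E'
from rig import *
import cv2,numpy as np,pickle
s=read_state();print(s)
d={}
for n in("top","side","wrist"):
    c=capture(n);d[n]=c
    print(n,{k:np.round(v,4).tolist() for k,v in c.items() if k!="color"})
    cv2.imwrite(f"pics/{n}0.png",c["color"][...,::-1])
pickle.dump((s,d),open("d0.pkl","wb"))
E
```

```text
{'time_s': 0.0, 'joint_positions': array([ 6.61483630e+01,  3.02772343e+01,  8.21575697e+01,  1.81571220e-03,
        6.76879772e+01, -1.02274675e+01]), 'qvel': array([-0.04644519, -0.00790098, -0.01970387,  0.01975273,  0.02626503,
       -0.10010181]), 'tau': array([-1.08113149e-03, -4.40039992e+01, -1.76593530e+01,  6.32070517e-02,
        5.82119927e-02, -1.87321948e-04]), 'position': array([0.14688235, 0.60673906, 0.22158363]), 'tcp_rot': array([[-9.71858698e-01,  2.35562885e-01, -8.93351860e-04],
       [ 2.35564223e-01,  9.71856832e-01, -1.94806416e-03],
       [ 4.09318495e-04, -2.10368483e-03, -9.99997703e-01]]), 'force': array([-0.21509603,  0.61812916,  0.50972125]), 'moment': array([ 0.02019351, -0.0136036 ,  0.05031504]), 'opening': 1.0004986112121794}
top {'fx': 432.8736, 'fy': 432.8736, 'cx': 260.7235, 'cy': 191.7905, 'view': [[0.0021, -1.0, -0.0091, 0.0636], [-0.9884, -0.0007, -0.152, 0.5273], [0.152, 0.0093, -0.9883, 0.7355], [0.0, 0.0, 0.0, 1.0]]}
side {'fx': 361.9817, 'fy': 361.9817, 'cx': 251.216, 'cy': 189.3331, 'view': [[-0.947, -0.3212, 0.0099, 0.5129], [-0.2423, 0.6936, -0.6784, 0.1633], [0.211, -0.6448, -0.7346, 0.6366], [0.0, 0.0, 0.0, 1.0]]}
wrist {'fx': 297.3186, 'fy': 297.3186, 'cx': 252.9939, 'cy': 188.9978, 'hand_eye': [[-0.0001, -0.9638, -0.2666, 0.0738], [1.0, -0.0002, 0.0003, 0.0001], [-0.0004, -0.2666, 0.9638, -0.1625], [0.0, 0.0, 0.0, 1.0]]}
```

View pics/top0.png

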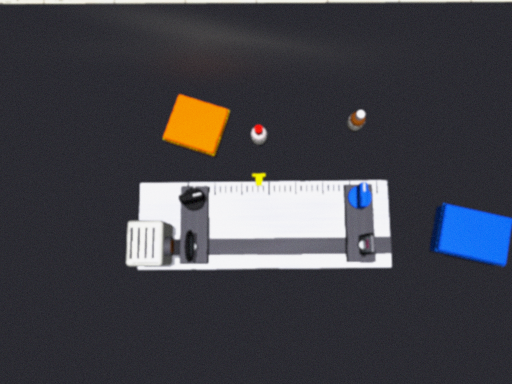

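View pics/side0.png

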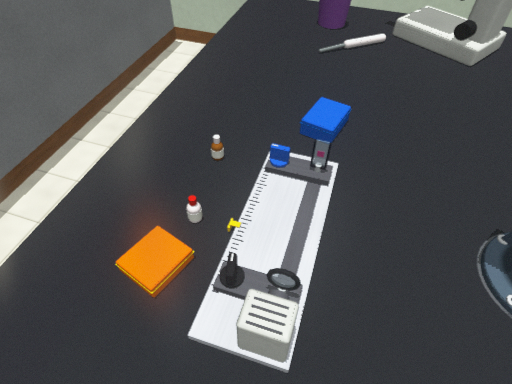

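Top view: blue knob near (362,193), yellow clip at (259,179), black knob at (192,197); rail runs almost along world y. The side view agrees. The glass slide is on the robot side of the blue knob.

```bash
cat > h.py <<'E'
import numpy as np,cv2
def ray(c,uv,s=None):
    u,v=uv;x=(u-c["cx"])/c["fx"];y=(v-c["cy"])/c["fy"]
    if "view" in c:
        R=c["view"][:3,:3];t=c["view"][:3,3];return -R.T@t,R.T@np.array([x,y,1])
    r=np.hypot(x,y);d=np.array([x/r*np.sin(r),y/r*np.sin(r),np.cos(r)]) if r>1e-9 else np.array([0,0,1.])
    H=c["hand_eye"];T=s["tcp_rot"]
    return s["position"]+T@H[:3,3],T@(H[:3,:3]@d)
def plane(c,uv,z,s=None):
    o,d=ray(c,uv,s);return o+d*(z-o[2])/d[2]
def proj(c,p,s=None):
    p=np.asarray(p,float)
    if "view" in c:
        q=c["view"][:3,:3]@p+c["view"][:3,3];return np.array([c["fx"]*q[0]/q[2]+c["cx"],c["fy"]*q[1]/q[2]+c["cy"]])
    H=c["hand_eye"];q=s["tcp_rot"].T@(p-s["position"]);q=H[:3,:3].T@(q-H[:3,3])
    r=np.hypot(q[0],q[1]);a=np.arctan2(r,q[2]);return np.array([c["cx"],c["cy"]])+c["fx"]*a*q[:2]/r
def mask(img,col):
    h=cv2.cvtColor(img,cv2.COLOR_RGB2HSV)
    lo,hi={"blue":((100,120,50),(125,255,255)),"yellow":((24,130,100),(35,255,255))}[col]
    return cv2.inRange(h,lo,hi)
def blobs(m,mn=12):
    n,l,s,c=cv2.connectedComponentsWithStats(m);return [(s[i].tolist(),c[i].round(1)) for i in range(1,n) if s[i][4]>=mn]
E
python3 - <<'E'
from h import *;import pickle
s,d=pickle.load(open("d0.pkl","rb"))
for n in("top","side"):
    for col in("blue","yellow"):
        for b in blobs(mask(d[n]["color"],col)):
            print(n,col,b,[plane(d[n],b[1],z).round(4) for z in(.02,.05)])
c=d["top"]
g=cv2.cvtColor(c["color"],cv2.COLOR_RGB2GRAY)
cs,_=cv2.findContours((g>120).astype(np.uint8),0,2);k=max(cs,key=cv2.contourArea)
w=cv2.approxPolyDP(k,6,True)[:,0];print([(p.tolist(),plane(c,p,.016)[:2].round(4)) for p in w])
x,y,w,h=165,165,220,115
cv2.imwrite("pics/crop.png",cv2.resize(c["color"][y:y+h,x:x+w,::-1],None,fx=3.6,fy=3.6,interpolation=cv2.INTER_CUBIC))
E
```

```text
top blue ([348, 183, 24, 26, 457], array([359.4, 196.5])) [array([ 0.5218, -0.1165,  0.02  ]), array([ 0.5175, -0.1099,  0.05  ])]
top blue ([429, 202, 83, 66, 4039], array([471.3, 234.2])) [array([ 0.4532, -0.3159,  0.02  ]), array([ 0.4515, -0.3017,  0.05  ])]
top yellow ([251, 172, 15, 13, 116], array([258.5, 177.1])) [array([0.5579, 0.0687, 0.02  ]), array([0.5523, 0.0683, 0.05  ])]
side blue ([299, 96, 53, 47, 1607], array([324.6, 119.4])) [array([ 0.4515, -0.3143,  0.02  ]), array([ 0.4482, -0.2722,  0.05  ])]
side blue ([270, 143, 21, 25, 404], array([279.1, 154.9])) [array([ 0.5241, -0.1461,  0.02  ]), array([ 0.5169, -0.1131,  0.05  ])]
side yellow ([227, 218, 14, 14, 87], array([232.7, 223.6])) [array([0.5547, 0.0724, 0.02  ]), array([0.5458, 0.0935, 0.05  ])]
[([127, 223], array([0.4729, 0.3099])), ([126, 264], array([0.3987, 0.308 ])), ([138, 269], array([0.3898, 0.2859])), ([391, 266], array([ 0.3962, -0.17  ])), ([390, 252], array([ 0.4211, -0.1693])), ([370, 262], array([ 0.4032, -0.1326])), ([347, 261], array([ 0.4049, -0.0913])), ([344, 253], array([ 0.4192, -0.0863]
[... 337 characters left out ...]
.5399, 0.1606])), ([210, 239], array([0.4439, 0.1568])), ([344, 238], array([ 0.4462, -0.087 ])), ([343, 186], array([ 0.542 , -0.0877])), ([361, 183], array([ 0.5476, -0.1212])), ([364, 192], array([ 0.5308, -0.1261])), ([369, 184], array([ 0.5458, -0.1359])), ([373, 250], array([ 0.4246, -0.1388])), ([374, 236], array([ 0.4499, -0.1415])), ([390, 236], array([ 0.4499, -0.1705])), ([387, 181], array([ 0.5514, -0.1694])), ([380, 179], array([ 0.5552, -0.1566])), ([263, 181], array([0.5513, 0.0604])), ([264, 173], array([0.5664, 0.0585])), ([253, 173], array([0.5664, 0.079 ])), ([254, 181], array([0.5513, 0.0771])), ([141, 182], array([0.5493, 0.2875])), ([138, 219], array([0.4803, 0.29  ]))]
```

View pics/crop.png

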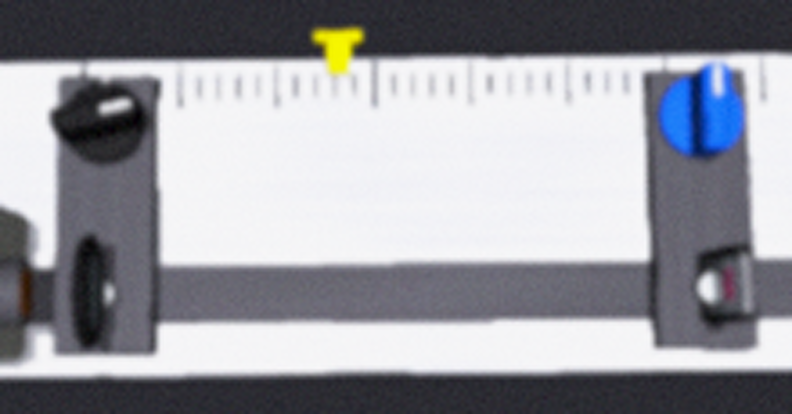

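Crop (3.6x): blue bar almost straight across the rail, leaning slightly clockwise; clip is intact, and the black knob is nearly along the rail. Knob is at about (0.519,-0.112), index y at about 0.069, and the rail is within 0.5° of world y. I'll hover and check with the wrist camera.

Request:
move_arm:
  linear:
    - [-9,-7,0]
    - [-18,-14,0]
    - [-28,-20,1]
    - [-38,-27.5,2]
    - [-38,-27.5,2]
    - [-38,-27.5,2]
    - [-42,-38,3]
    - [-46,-50,4]
    - [-51,-61,4]
    - [-51,-61,4]
    - [-51,-61,4]
    - [-51,-61,4]
  angular:
    - [0,0,0]
    - [0,0,0]
    - [0,0,0]
    - [0,0,0]
    - [0,0,-0.1]
    - [0,0,-0.19]
    - [0,0,-0.19]
    - [0,0,-0.19]
    - [0,0,-0.19]
    - [0,0,-0.19]
    - [0,0,-0.19]
    - [0,0,-0.19]
  fingers: [-1,-1,-1,-1,-1,-1,-1,-1,-1,-1,-1,-1]

```text
time_s: 1.15
position: [0.3986, 0.1825, 0.1991]
tcp_rot: [[-0.999, 0.048, -0.001], [0.048, 0.999, -0.002], [0.001, -0.002, -1.0]]
force: [1.0, 0.0, 0.2]
opening: 0.998
```

Request:
move_arm:
  linear:
    - [-12.5,-28.2,2]
    - [-12.5,-28.2,2]
    - [-12.5,-28.2,2]
    - [-12.5,-28.2,2]
    - [-12.5,-28.2,2]
    - [-12.5,-28.2,2]
    - [-12.5,-28.2,2]
    - [-12.5,-28.2,2]
    - [-12.5,-28.2,2]
    - [-12.5,-28.2,2]
    - [-12.5,-28.2,2]
    - [-12.5,-28.2,2]
  angular:
    - [0,0,0]
    - [0,0,0]
    - [0,0,0]
    - [0,0,0]
    - [0,0,0]
    - [0,0,0]
    - [0,0,0]
    - [0,0,0]
    - [0,0,0]
    - [0,0,0]
    - [0,0,0]
    - [0,0,0]
  fingers: [-1,-1,-1,-1,-1,-1,-1,-1,-1,-1,-1,-1]

```text
time_s: 2.15
position: [0.509, -0.1036, 0.1793]
tcp_rot: [[-0.999, 0.046, -0.002], [0.046, 0.999, -0.001], [0.002, -0.001, -1.0]]
force: [0.1, -0.7, -0.3]
opening: 1.001
```

```bash
cat > snap.py <<'E'
from rig import *;from h import *;import pickle,sys
def snap(k):
    s=read_state();c=capture("wrist");pickle.dump((s,c),open(f"{k}.pkl","wb"))
    cv2.imwrite(f"pics/{k}.png",c["color"][...,::-1])
    print(s["time_s"],s["position"].round(4),s["tcp_rot"].round(4).tolist(),s["force"].round(1),s["opening"])
    for col in("blue","yellow"):
        for b in blobs(mask(c["color"],col),30): print(col,b,[plane(c,b[1],z,s)[:2].round(4) for z in(.02,.042,.076)])
    return s,c
if __name__=="__main__": snap(sys.argv[1])
E
python3 snap.py w1
```

```text
2.15 [ 0.509  -0.1036  0.1793] [[-0.9989, 0.0461, -0.0021], [0.0461, 0.9989, -0.0006], [0.0021, -0.0007, -1.0]] [ 0.1 -0.7 -0.3] 1.0005750257515242
blue ([34, 101, 98, 85, 7025], array([ 81.9, 140.9])) [array([ 0.4537, -0.3093]), array([ 0.4524, -0.295 ]), array([ 0.4505, -0.2729])]
blue ([227, 169, 39, 51, 1301], array([246. , 190.2])) [array([ 0.525 , -0.1119]), array([ 0.5189, -0.1111]), array([ 0.5094, -0.1098])]
yellow ([385, 197, 17, 18, 171], array([394. , 206.9])) [array([0.555 , 0.0694]), array([0.5468, 0.0578]), array([0.5342, 0.04  ])]
```

View pics/w1.png

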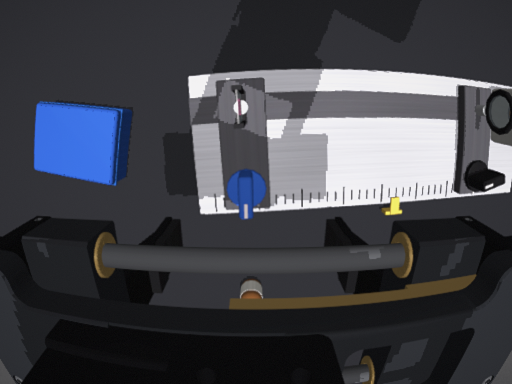

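Wrist view: the blue disc is centred near (246,188), with the bar running (245,170)–(247,217) and a white pointer at (246,211). The clip is at (394,207), undisturbed.

Run:
```python
from h import *;import pickle
s,c=pickle.load(open("w1.pkl","rb"));im=c["color"]
m=mask(im,"blue");m[:,:200]=0
k=max(cv2.findContours(m,0,2)[0],key=cv2.contourArea)[:,0]
P=np.array([plane(c,p,.042,s)[:2] for p in k]);up=k[:,1]<205
Q=P[k[:,1]<203];A=np.c_[2*Q,np.ones(len(Q))];b=(Q**2).sum(1);x=np.linalg.lstsq(A,b,rcond=None)[0];print("disc",x[:2],np.sqrt(x[2]+x[0]**2+x[1]**2))
T=np.array([plane(c,p,.076,s)[:2] for p in k[k[:,1]>208]]);print("bar end top",T[T[:,0].argmax()],T[:,0].max(),T[:,1].min(),T[:,1].max())
w=blobs(((im.min(2)>120)*(cv2.dilate(m,np.ones((9,9)))>0)).astype(np.uint8)*255,8)
print([(q[0],q[1],plane(c,q[1],.076,s)[:2]) for q in w])
v=cv2.cvtColor(im,cv2.COLOR_RGB2HSV)[...,2]; print(v[165:222:4,225:270:2])
```

```text
disc [ 0.51694522 -0.11097547] 0.020373063743844316
bar end top [ 0.53793589 -0.11328017] 0.5379358905559211 -0.11794276622285793 -0.10438903303598719
[([223, 186, 2, 12, 14], array([223.2, 192.1]), array([ 0.5102929 , -0.13121624])), ([244, 204, 4, 15, 57], array([245.5, 210.9]), array([ 0.52976809, -0.11139746])), ([233, 209, 6, 4, 18], array([236.2, 210.3]), array([ 0.52877595, -0.12018542])), ([253, 208, 8, 4, 24], array([255.6, 209.3]), array([ 0.52859856, -0.10175818]))]
[[ 72  72  71  71  72  72  74  74  72  73  71  71  71  73  74  73  71  71
   73  72  72  70 145]
 [ 72  72  70  71  72  71  73  76  81  89 102  96  87  82  76  73  71  71
   73  72  73  70 142]
 [ 71  72  71  70  80 125 157 111  95  97  97  98  96  91 158 152 118  80
   71  72  73  70 137]
 [ 71  71  74 135 162 162 147 111 127 128 130 132 129 102 151 162 162 162
  129  72  73  70 133]
 [ 70  79 149 162 161 161 138 144 160 160 160 160 158 131 140 161 160 161
  161 153  77  71 109]
 [ 68 118 161 160 160 160 138 143 159 160 159 160 157 132 140 161 160 159
  160 160 116  71 110]
 [ 69 141 160 159 159 160 143 143 159 159 160 160 157 136 136 160 159 159
  159 159 139  73  90]
 [ 66 105 159 158 159 159 140 141 159 159 160 159 158 137 133 159 159 159
  158 159 112  72  79]
 [ 72  71 132 160 158 159 148 137 158 158 159 159 158 141 134 160 158 158
  159 128  72  73  76]
 [ 84 113 111  90 155 158 152 133 156 159 159 158 158 141 129 159 158 157
  104  71  72  72  73]
 [ 67 113 113 111 109 120 179 130 155 163 200 169 158 143 128 127 105  96
   69  71  70  73  70]
 [234 138 157 155 145 182 170 130 153 162 200 175 158 141 194 236 249 165
  248 248 223 227 238]
 [165 131 135 108 103  85  85 111 153 158 200 176 156 144  86  55  54  55
   55  55  56  57  58]
 [ 58  59  57  59  58  58  58  88 145 153 199 176 149 137  68  58  59  59
   58  59  58  58  58]
 [ 59  59  58  58  58  58  58  59  58  57  57  58  58  58  58  59  58  58
   58  59  57  59  59]]
```

Request:
move_arm:
  linear:
    - [-0.8,-0.7,3]
    - [-0.8,-0.7,7]
    - [-0.8,-0.7,10.5]
    - [-0.8,-0.7,12.9]
    - [-0.8,-0.7,12.9]
    - [-0.8,-0.7,12.9]
    - [-0.8,-0.7,12.9]
    - [-0.8,-0.7,12.9]
    - [-0.8,-0.7,12.9]
    - [-0.8,-0.7,12.9]
    - [-0.8,-0.7,12.9]
    - [-0.8,-0.7,12.9]
  angular:
    - [0,0,0]
    - [0,0,0]
    - [0,0,0]
    - [0,0,0]
    - [0,0,0]
    - [0,0,0]
    - [0,0,0]
    - [0,0,0]
    - [0,0,0]
    - [0,0,0]
    - [0,0,0]
    - [0,0,0]
  fingers: [-1,-1,-1,-1,-1,1,1,1,1,1,1,1]

```text
time_s: 3.2
position: [0.517, -0.1112, 0.0511]
tcp_rot: [[-0.999, 0.046, -0.0], [0.046, 0.999, -0.001], [0.0, -0.001, -1.0]]
force: [-1.0, -0.5, 0.8]
opening: 0.555
```

```bash
python3 snap.py w2
```

```text
3.2 [ 0.517  -0.1112  0.0511] [[-0.999, 0.0457, -0.0004], [0.0457, 0.999, -0.0014], [0.0004, -0.0014, -1.0]] [-1.  -0.5  0.8] 0.5547619675989107
blue ([0, 96, 80, 122, 8660], array([ 37.6, 153.8])) [array([ 0.4599, -0.2806]), array([ 0.458 , -0.2609]), array([ 0.4551, -0.2305])]
blue ([220, 197, 66, 51, 2798], array([252.7, 224.2])) [array([ 0.5224, -0.1114]), array([ 0.5134, -0.1109]), array([ 0.4996, -0.1102])]
blue ([241, 274, 9, 14, 116], array([245.3, 280.1])) [array([ 0.5688, -0.1192]), array([ 0.5545, -0.1178]), array([ 0.5325, -0.1158])]
blue ([257, 274, 9, 14, 117], array([260.8, 280.1])) [array([ 0.5693, -0.1073]), array([ 0.555 , -0.1073]), array([ 0.5329, -0.1073])]
```

View pics/w2.png

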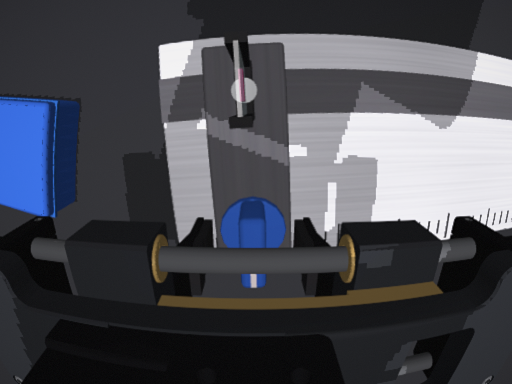

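Open fingers straddle the bar, centred (bar end at (253,280), fingers at about ±50 px). Closing.

Request:
move_arm:
  linear:
    - [0,0,0]
    - [0,0,0]
    - [0,0,0]
    - [0,0,0]
    - [0,0,0]
    - [0,0,0]
    - [0,0,0]
    - [0,0,0]
  angular:
    - [0,0,0]
    - [0,0,0]
    - [0,0,0]
    - [0,0,0]
    - [0,0,0]
    - [0,0,0]
    - [0,0,0]
    - [0,0,0]
  fingers: [1,1,1,1,1,1,1,1]

```text
time_s: 3.92
position: [0.5168, -0.1112, 0.0508]
tcp_rot: [[-0.999, 0.046, -0.001], [0.046, 0.999, -0.001], [0.001, -0.001, -1.0]]
force: [-0.3, -0.1, 0.5]
opening: 0.158
```

Request:
move_arm:
  linear:
    - [0.08,1.5,0]
    - [0.16,3,0]
    - [0.24,4.5,0]
    - [0.32,6,0]
    - [0.4,7.5,0]
    - [0.48,9,0]
    - [0.56,10.5,0]
    - [0.64,12,0]
    - [0.72,13.5,0]
    - [0.8,15,0]
    - [0.8,15,0]
    - [0.8,15,0]
  angular:
    - [0,0,0]
    - [0,0,0]
    - [0,0,0]
    - [0,0,0]
    - [0,0,0]
    - [0,0,0]
    - [0,0,0]
    - [0,0,0]
    - [0,0,0]
    - [0,0,0]
    - [0,0,0]
    - [0,0,0]
  fingers: [1,1,1,1,1,1,1,1,1,1,1,1]

```text
time_s: 4.92
position: [0.5151, 0.0399, 0.0508]
tcp_rot: [[-0.999, 0.045, -0.002], [0.045, 0.999, -0.001], [0.002, -0.001, -1.0]]
force: [-1.3, 2.6, 2.6]
opening: 0.157
```

```bash
python3 snap.py w3
python3 - <<'E'
from rig import *;from h import *
c=capture("top");import pickle;pickle.dump(c,open("t3.pkl","wb"))
print(blobs(mask(c["color"],"yellow")))
a=c["color"][140:260,190:350,::-1];b=capture("side")["color"][120:290,180:380,::-1]
cv2.imwrite("pics/t3.png",cv2.resize(a,None,fx=5,fy=5,interpolation=cv2.INTER_CUBIC))
E
```

```text
4.9167 [0.5151 0.0399 0.0508] [[-0.999, 0.0445, -0.002], [0.0445, 0.999, -0.0005], [0.002, -0.0006, -1.0]] [-1.3  2.6  2.6] 0.15672261543986937
blue ([220, 197, 67, 51, 1897], array([252.9, 220.3])) [array([0.5174, 0.0401]), array([0.5088, 0.0405]), array([0.4955, 0.0411])]
blue ([241, 274, 9, 14, 119], array([245.2, 280.2])) [array([0.5666, 0.032 ]), array([0.5524, 0.0333]), array([0.5304, 0.0354])]
blue ([257, 274, 9, 14, 120], array([260.8, 280.2])) [array([0.5671, 0.0439]), array([0.5529, 0.0439]), array([0.5308, 0.0438])]
[([165, 97, 60, 54, 2029], array([195.5, 123.5]))]
```

View pics/w3.png

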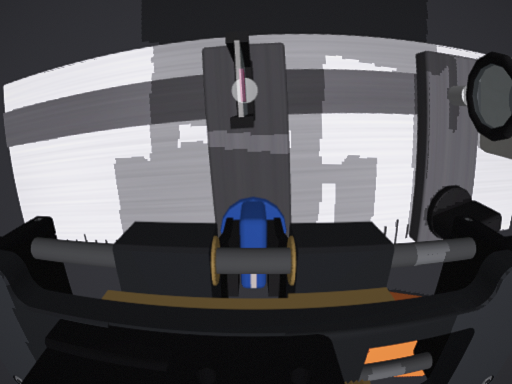

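Carriage follows well, bar still centred in the jaws, the lens carriage at right has clearance. The hand hides the clip, so I'll go to the estimate, let go and check from above before clamping.

Request:
move_arm:
  linear:
    - [0.05,1,0]
    - [0.1,2,0]
    - [0.15,2.9,0]
    - [0.15,2.9,0]
    - [0.15,2.9,0]
    - [0.15,2.9,0]
    - [0.15,2.9,0]
    - [0.15,2.9,0]
    - [0.15,2.9,0]
    - [0.15,2.9,0]
    - [0.15,2.9,0]
    - [0.15,2.9,0]
  angular:
    - [0,0,0]
    - [0,0,0]
    - [0,0,0]
    - [0,0,0]
    - [0,0,0]
    - [0,0,0]
    - [0,0,0]
    - [0,0,0]
    - [0,0,0]
    - [0,0,0]
    - [0,0,0]
    - [0,0,0]
  fingers: [1,1,1,1,1,1,-0.2,-0.2,-0.2,-0.2,-0.2,-0.2]

```text
time_s: 6.07
position: [0.5151, 0.0675, 0.0506]
tcp_rot: [[-0.999, 0.046, -0.002], [0.046, 0.999, -0.001], [0.002, -0.001, -1.0]]
force: [-0.6, -0.7, -0.1]
opening: 0.525
```

Request:
move_arm:
  linear:
    - [0,0,-3]
    - [0,0,-6]
    - [1,0,-9]
    - [2,0,-12]
    - [3,0,-12]
    - [3,0,-12]
    - [3,0,-12]
  angular:
    - [0,0,0]
    - [0,0,0]
    - [0,0,0]
    - [0,0,0]
    - [0,0,0]
    - [0,0,0]
    - [0,0,0]
  fingers: [-0.2,-0.2,-0.2,-0.2,-0.2,-0.2,-0.2]

```text
time_s: 6.65
position: [0.4847, 0.0691, 0.1705]
tcp_rot: [[-0.999, 0.046, -0.002], [0.046, 0.999, -0.001], [0.002, -0.001, -1.0]]
force: [0.1, 0.5, -0.0]
opening: 0.603
```

```bash
python3 snap.py w4
python3 - <<'E'
from h import *
a=cv2.imread("pics/w4.png")[130:270,180:340]
cv2.imwrite("pics/w4c.png",cv2.resize(a,None,fx=4,fy=4,interpolation=cv2.INTER_CUBIC))
E
```

```text
6.65 [0.4847 0.0691 0.1705] [[-0.9989, 0.0464, -0.0024], [0.0464, 0.9989, -0.001], [0.0023, -0.0011, -1.0]] [ 0.1  0.5 -0. ] 0.6032157012628064
blue ([0, 141, 28, 70, 1758], array([ 12.7, 175.1])) [array([ 0.4616, -0.2649]), array([ 0.4581, -0.2411]), array([ 0.4527, -0.2045])]
blue ([234, 191, 40, 52, 1312], array([253.9, 212.7])) [array([0.5247, 0.0685]), array([0.5168, 0.0688]), array([0.5045, 0.0693])]
yellow ([247, 240, 21, 5, 43], array([260. , 242.5])) [array([0.562 , 0.0739]), array([0.5514, 0.0738]), array([0.5351, 0.0737])]
```

View pics/w4c.png

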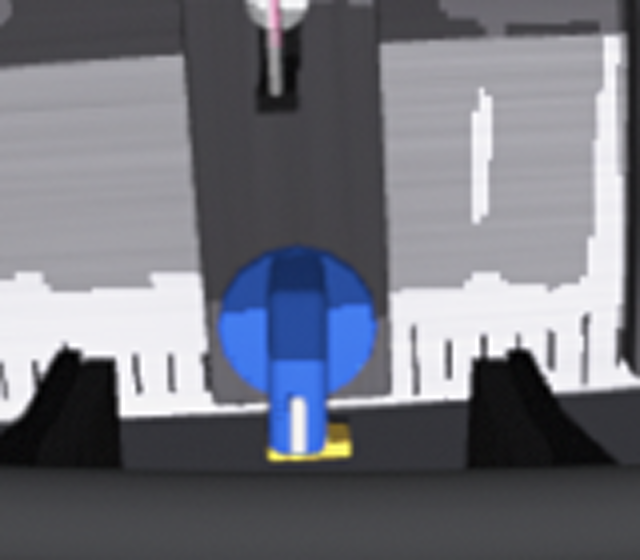

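The view from the robot side: the bar overhangs and hides part of the clip (yellow at about (247–268,243) full image). I'll move the camera outward so it looks straight down on line and clip.

Request:
move_arm:
  linear:
    - [-3,0,-1]
    - [-6,0,-1]
    - [-9,0,-1]
    - [-12,0,-1]
    - [-14,0.5,-1]
    - [-14,0.5,-1]
    - [-14,0.5,-1]
    - [-14,0.5,-1]
  angular:
    - [0,0,0]
    - [0,0,0]
    - [0,0,0]
    - [0,0,0]
    - [0,0,0]
    - [0,0,0]
    - [0,0,0]
    - [0,0,0]
  fingers: [-0.2,-0.2,-0.2,-0.2,-0.2,-0.2,-0.2,-0.2]

```text
time_s: 7.37
position: [0.6234, 0.0676, 0.1776]
tcp_rot: [[-0.999, 0.046, -0.008], [0.046, 0.999, -0.001], [0.008, -0.001, -1.0]]
force: [0.1, 0.3, -0.1]
opening: 0.6
```

```bash
python3 snap.py w5
python3 - <<'E'
from h import *
import pickle
s,c=pickle.load(open("w5.pkl","rb"));p=proj(c,[.55,.069,.02],s);print(p)
u,v=(p-[70,60]).astype(int);u=max(u,0);v=max(v,0);print(u,v)
a=cv2.imread("pics/w5.png")[v:v+110,u:u+140]
cv2.imwrite("pics/w5c.png",cv2.resize(a,None,fx=5,fy=5,interpolation=cv2.INTER_CUBIC))
E
```

```text
7.3667 [0.6234 0.0676 0.1776] [[-0.9989, 0.0464, -0.0077], [0.0464, 0.9989, -0.0007], [0.0077, -0.0011, -1.0]] [ 0.1  0.3 -0.1] 0.5999082888517269
blue ([0, 45, 25, 66, 1328], array([10.2, 75.8])) [array([ 0.4612, -0.2576]), array([ 0.4673, -0.235 ]), array([ 0.4768, -0.2002])]
blue ([229, 50, 42, 47, 1357], array([249.,  74.])) [array([0.5107, 0.0688]), array([0.5134, 0.069 ]), array([0.5177, 0.0693])]
yellow ([242, 104, 23, 21, 276], array([252.2, 115.6])) [array([0.5558, 0.0701]), array([0.5555, 0.0702]), array([0.555 , 0.0703])]
yellow ([351, 159, 41, 15, 60], array([370.4, 166. ])) [array([0.6157, 0.204 ]), array([0.6113, 0.1949]), array([0.6044, 0.1808])]
[250.92359306 110.23400752]
180 50
```

View pics/w5c.png

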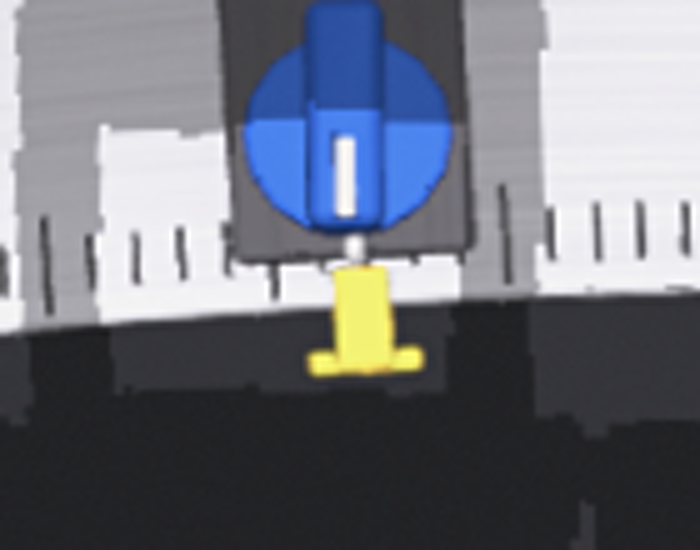

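Crop (5x, origin (180,50)): white line at about (355,248), clip tip spans 333–388 at v=268 (centre ~360), base centre ~(367,362). The carriage is a little short (-y). Computing the offset.

Run:
```python
from h import *
import pickle
s,c=pickle.load(open("w5.pkl","rb"));im=c["color"]
ym=mask(im,"yellow");ym[:,300:]=0
rows=[(v,np.mean(np.where(ym[v]>0)[0]),(ym[v]>0).sum()) for v in range(104,124)]
P=np.array([plane(c,(u,v),.02,s)[:2] for v,u,n in rows if 8<n<15]);f=np.polyfit(P[:,0],P[:,1],1);print("clip axis",f,np.polyval(f,[.545,.517]))
g=im.min(2).astype(float)
for v in range(97,102):
    w=np.clip(g[v,244:258]-80,0,None);u=(w*np.arange(244,258)).sum()/w.sum();print(v,u,w.round(),plane(c,(u,v),.034,s)[:2])
k=cv2.findContours(mask(im,"blue")[:,200:300],0,2)[0];k=max(k,key=cv2.contourArea)[:,0]+[200,0]
for v in (60,68,74): 
    r=g[v];e=k[k[:,1]==v][:,0];print(v,e.min(),e.max(),plane(c,((e.min()+e.max())/2,v),.042,s)[:2])
# carriage side edges at crop v 200 -> row 90
for v in (88,92,96): print(v,im[v,222:280].sum(1).tolist())
```

```text
clip axis [0.02908419 0.05405055] [0.06990143 0.06908708]
97 251.27476635514017 [ 18.   4.   4.   3.  16.  69. 115. 110.  66.  15.  21.  31.  31.  32.] [0.53641326 0.07010159]
98 250.41759465478842 [ 32.  32.  32.  31.  51. 125. 168. 160. 106.  35.  29.  32.  33.  32.] [0.53740391 0.06918295]
99 249.97919216646267 [ 33.  33.  33.  30.  51. 127. 167. 158. 101.  22.   4.  15.  21.  22.] [0.53841449 0.0686892 ]
100 249.88636363636363 [ 18.  15.  12.   8.  34. 117. 159. 147.  95.  11.   0.   0.   0.   0.] [0.53944179 0.06854626]
101 251.3664 [  0.   0.   5.  13.  29.  87. 131. 126.  95.  23.  12.  34.  35.  35.] [0.54054576 0.07000116]
60 237 261 [0.49905611 0.06964406]
68 231 268 [0.50731369 0.069756  ]Traceback (most recent call last):
  File "<stdin>", line 12, in <module>
    return umr_minimum(a, axis, None, out, keepdims, initial, where)
ValueError: zero-size array to reduction operation minimum which has no identity
```

Line is roughly 0.3–0.7 mm short of the clip axis. I'll regrip, aiming the TCP at y=0.0695.

Request:
move_arm:
  linear:
    - [3.5,-0.1,0]
    - [7,-0.2,0]
    - [10.7,-0.3,0]
    - [10.7,-0.3,0]
    - [10.7,-0.3,3]
    - [10.7,-0.3,6]
    - [10.7,-0.3,9]
    - [10.7,-0.3,11.5]
    - [10.7,-0.3,12.7]
    - [10.7,-0.3,12.7]
    - [10.7,-0.3,12.7]
    - [10.7,-0.3,12.7]
  angular:
    - [0,-0.008,0]
    - [0,-0.008,0]
    - [0,-0.008,0]
    - [0,-0.008,0]
    - [0,-0.008,0]
    - [0,-0.008,0]
    - [0,-0.008,0]
    - [0,-0.008,0]
    - [0,-0.008,0]
    - [0,-0.008,0]
    - [0,-0.008,0]
    - [0,-0.008,0]
  fingers: [-0.2,-0.2,-0.2,-0.2,-0.2,-0.2,-0.2,-0.2,-0.2,-0.2,-0.2,-0.2]

```text
time_s: 8.42
position: [0.5155, 0.0695, 0.0528]
tcp_rot: [[-0.999, 0.046, 0.002], [0.046, 0.999, -0.001], [-0.002, -0.001, -1.0]]
force: [-0.1, 0.7, 0.6]
opening: 0.599
```

Request:
move_arm:
  linear:
    - [0,0,0]
    - [0,0,0]
    - [0,0,0]
    - [0,0,0]
    - [0,0,0]
    - [0,0,0]
    - [0,0,0]
    - [0,0,0]
    - [0,0,0]
    - [0,0,0]
  angular:
    - [0,0,0]
    - [0,0,0]
    - [0,0,0]
    - [0,0,0]
    - [0,0,0]
    - [0,0,0]
    - [0,0,0]
    - [0,0,0]
    - [0,0,0]
    - [0,0,0]
  fingers: [1,1,1,1,1,1,1,1,1,1]

```text
time_s: 9.25
position: [0.5156, 0.0694, 0.0529]
tcp_rot: [[-0.999, 0.046, 0.002], [0.046, 0.999, -0.001], [-0.002, -0.001, -1.0]]
force: [-0.2, -0.3, 2.1]
opening: 0.158
```

Request:
move_arm:
  linear:
    - [0,0,0]
    - [0,0,0]
    - [0,0,0]
    - [0,0,0]
    - [0,0,0]
    - [0,0,0]
    - [0,0,0]
    - [0,0,0]
    - [0,0,0]
    - [0,0,0]
    - [0,0,0]
    - [0,0,0]
  angular:
    - [0,0,0.12]
    - [0,0,0.24]
    - [0,0,0.36]
    - [0,0,0.48]
    - [0,0,0.6]
    - [0,0,0.72]
    - [0,0,0.84]
    - [0,0,0.96]
    - [0,0,1.08]
    - [0,0,1.2]
    - [0,0,1.2]
    - [0,0,1.2]
  fingers: [1,1,1,1,1,1,1,1,1,1,1,1]

```text
time_s: 10.25
position: [0.5161, 0.07, 0.053]
tcp_rot: [[-0.321, 0.947, 0.003], [0.947, 0.321, -0.0], [-0.001, 0.003, -1.0]]
force: [0.9, 4.4, 0.8]
opening: 0.156
```

```bash
python3 -c "
from rig import *;s=read_state();print(s['joint_positions'].round(1),s['force'].round(1),s['moment'].round(2),s['position'].round(4),s['tcp_rot'].round(3).tolist())"
```

```text
[ -4.6  37.8 104.8  -0.   37.2 -23.3] [0.9 4.4 0.8] [ 0.67 -0.14 -0.04] [0.5161 0.07   0.053 ] [[-0.321, 0.947, 0.003], [0.947, 0.321, -0.0], [-0.001, 0.003, -1.0]]
```

Request:
move_arm:
  linear:
    - [0,0,0]
    - [0,0,0]
    - [0,0,0]
    - [0,0,0]
    - [0,0,0]
    - [0,0,0]
  angular:
    - [0,0,0.08]
    - [0,0,0.14]
    - [0,0,0.18]
    - [0,0,0.22]
    - [0,0,0.25]
    - [0,0,0.25]
  fingers: [1,1,1,1,1,1]

```text
time_s: 10.75
position: [0.5163, 0.0698, 0.053]
tcp_rot: [[-0.082, 0.997, 0.004], [0.997, 0.082, -0.001], [-0.002, 0.004, -1.0]]
force: [1.2, 1.5, 1.0]
opening: 0.168
```

```bash
python3 -c "
from rig import *;s=read_state();print(s['joint_positions'].round(1),s['force'].round(1),s['moment'].round(2),s['position'].round(4),s['tcp_rot'].round(3).tolist())"
```

```text
[-4.600e+00  3.780e+01  1.048e+02 -1.000e-01  3.720e+01 -9.200e+00] [1.2 1.5 1. ] [ 0.13 -0.12  0.6 ] [0.5163 0.0698 0.053 ] [[-0.082, 0.997, 0.004], [0.997, 0.082, -0.001], [-0.002, 0.004, -1.0]]
```

End stop felt (Mz 0.6 N·m, jaws twisting slightly on the bar). Release, lift, look.

Request:
move_arm:
  linear:
    - [0,0,0]
    - [0,0,0]
    - [0,0,0]
    - [0,0,0]
    - [0,0,0]
    - [0,0,0]
    - [0,0,-3]
    - [0,0,-6]
    - [0,0,-9]
    - [0,0,-12]
    - [0,0,-12.5]
    - [0,0,-12.5]
  angular:
    - [0,0,-0.06]
    - [0,0,-0.06]
    - [0,0,-0.06]
    - [0,0,-0.06]
    - [0,0,-0.06]
    - [0,0,-0.06]
    - [0,0,-0.06]
    - [0,0,-0.06]
    - [0,0,-0.06]
    - [0,0,-0.06]
    - [0,0,-0.06]
    - [0,0,-0.06]
  fingers: [1,-0.2,-0.2,-0.2,-0.2,-0.2,-0.2,-0.2,-0.2,-0.2,-0.2,-0.2]

```text
time_s: 11.75
position: [0.5174, 0.0699, 0.1802]
tcp_rot: [[-0.141, 0.99, 0.009], [0.99, 0.141, -0.002], [-0.003, 0.009, -1.0]]
force: [0.4, 0.3, 0.6]
opening: 0.602
```

Request:
move_arm:
  linear:
    - [0,3,0]
    - [0,6,0]
    - [0,9,0]
    - [0,11,0]
    - [0,11,0]
    - [0,11,0]
    - [0,11,0]
    - [0,11,0]
    - [0,11,0]
    - [0,11,0]
    - [0,11,0]
    - [0,11,0]
  angular:
    - [0,0,-0.12]
    - [0,0,-0.24]
    - [0,0,-0.36]
    - [0,0,-0.48]
    - [0,0,-0.6]
    - [0,0,-0.72]
    - [0,0,-0.84]
    - [0,0,-0.96]
    - [0,0,-1.08]
    - [0,0,-1.2]
    - [0,0,-1.3]
    - [0,0,-1.3]
  fingers: [-0.2,-0.2,-0.2,-0.2,-0.2,-0.2,-0.2,-0.2,-0.2,-0.2,-0.2,-0.2]

```text
time_s: 12.75
position: [0.6249, 0.0854, 0.1787]
tcp_rot: [[-0.992, 0.127, 0.005], [0.127, 0.992, -0.002], [-0.005, -0.001, -1.0]]
force: [0.6, 0.8, -0.6]
opening: 0.602
```

```bash
python3 snap.py w6
python3 - <<'E'
from h import *
import pickle
s,c=pickle.load(open("w6.pkl","rb"));p=proj(c,[.54,.069,.02],s)
u,v=np.maximum((p-[70,60]).astype(int),0);print(u,v)
a=cv2.imread("pics/w6.png")[v:v+110,u:u+140]
cv2.imwrite("pics/w6c.png",cv2.resize(a,None,fx=5,fy=5,interpolation=cv2.INTER_CUBIC))
E
```

```text
12.75 [0.6249 0.0854 0.1787] [[-0.9918, 0.1274, 0.005], [0.1274, 0.9919, -0.0016], [-0.0051, -0.001, -1.0]] [ 0.6  0.8 -0.6] 0.601586633200929
blue ([197, 56, 48, 41, 1346], array([223.1,  76.1])) [array([0.513 , 0.0679]), array([0.5156, 0.0698]), array([0.5197, 0.0727])]
blue ([0, 70, 10, 59, 529], array([ 4. , 98.2])) [array([ 0.4664, -0.2435]), array([ 0.4722, -0.2202]), array([ 0.4811, -0.1843])]
yellow ([221, 103, 23, 22, 267], array([230.6, 114.7])) [array([0.5557, 0.0703]), array([0.5554, 0.072 ]), array([0.5549, 0.0746])]
157 40
```

View pics/w6c.png

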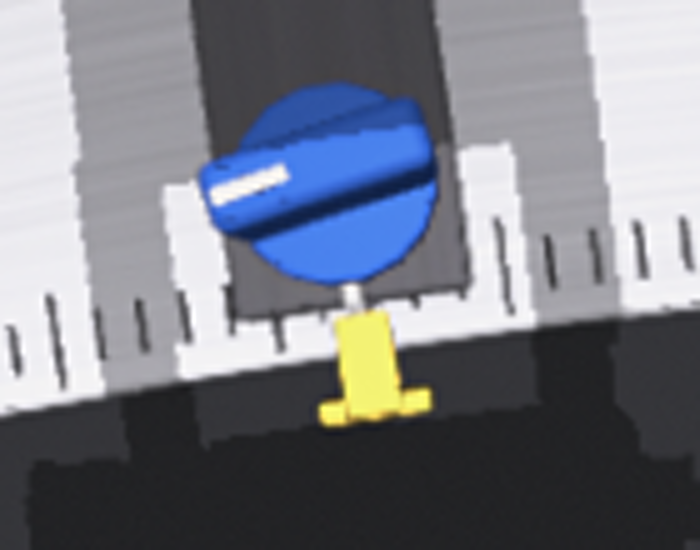

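Crop (5x, origin (157,40)): the bar points nearly along the rail, white line at about (352,297), tip centre ~(362,313). Most of the gap is height parallax; computing it, plus the knob angle and lens-knob check.

```bash
python3 - <<'E'
from h import *
import pickle
def go(k):
    s,c=pickle.load(open(k+".pkl","rb"));im=c["color"]
    ym=mask(im,"yellow");ym[:,300:]=0
    rows=[(np.mean(np.where(ym[v]>0)[0]),v) for v in range(100,126) if 8<(ym[v]>0).sum()<15]
    P=np.array([plane(c,p,.02,s)[:2] for p in rows])
    rail=-.008  # rail y axis = (rail,1), x axis=(1,-rail)
    yc=(P[:,1]+rail*P[:,0]).mean()
    g=im.min(2).astype(float); L=[]
    q=proj(c,[.5385,.0695,.034],s);print("expect",q)
    for v in range(int(q[1])-2,int(q[1])+3):
        u0=int(q[0])-5;w=np.clip(g[v,u0:u0+11]-130,0,None)
        if w.sum()>40:
            u=(w*np.arange(u0,u0+11)).sum()/w.sum();p=plane(c,(u,v),.034,s);L.append(p[1]+rail*p[0]);print(v,u.round(2),w.astype(int),p[:2].round(4))
    print(k,"clip",yc,"line",np.round(L,4),"diff mm",(np.median(L)-yc)*1e3)
    return s,c
go("w5");s,c=go("w6")
# bar pointer: mark ends on bar top in w6
a,b=[plane(c,(157+u/5,40+v/5),.076,s)[:2] for u,v in((210,196),(288,173))];d=a-b;print("mark",a,b,"cw deg",np.degrees(np.arctan2(-d[1],d[0])))
E
python3 - <<'E'
from rig import *;from h import *;import pickle
s,d=pickle.load(open("d0.pkl","rb"));c=capture("top")
A=d["top"]["color"];B=c["color"]
print("lens diff",np.abs(A[180:265,178:212].astype(int)-B[180:265,178:212]).mean())
E
```

```text
expect [250.7797651  99.0447823]
97 250.46 [ 0  0  0  0 19 65 60 16  0  0  0] [0.5364 0.0693]
98 250.4 [  0   0   0   1  75 118 110  56   0   0   0] [0.5374 0.0692]
99 250.37 [  0   0   0   1  77 117 108  51   0   0   0] [0.5384 0.0691]
100 250.38 [  0   0   0   0  67 109  97  45   0   0   0] [0.5395 0.069 ]
101 250.54 [ 0  0  0  0 37 81 76 45  0  0  0] [0.5405 0.0692]
w5 clip 0.06528528172080884 line [0.065  0.0649 0.0648 0.0647 0.0648] diff mm -0.44796328362649296
expect [226.55167241  98.67733249]
97 226.69 [  0   0   0   0  34 102 115  70   0   0   0] [0.5368 0.0699]
98 226.83 [  0   0   0   0  22 100 118  84   2   0   0] [0.5378 0.0699]
99 226.94 [  0   0   0   0  13  98 115  92   6   0   0] [0.5389 0.0698]
100 227.27 [ 0  0  0  0  0 72 95 83 32  0  0] [0.54 0.07]
w6 clip 0.06589796505957426 line [0.0656 0.0656 0.0655 0.0657] diff mm -0.32406316738284313
mark [0.51895114 0.05108629] [0.51713244 0.06541814] cw deg 82.76783573180008
lens diff 48.78396770472895
```

View pics/w6.png

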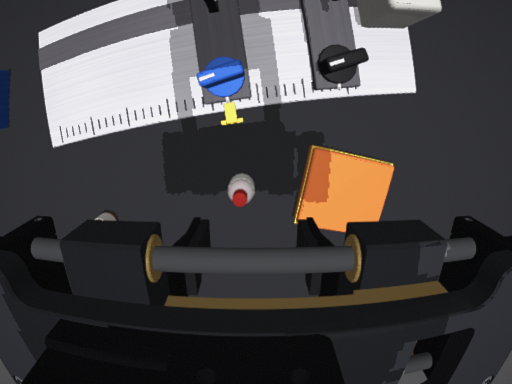

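The blue bar (222,75) and black bar (342,62) are both nearly along the rail, the clip is in place at (231,113), and nothing has toppled. The gripper is clear, so I'm handing in.

```bash
python3 -c "
from rig import *;print(hand_in())"
```

```text
the job is handed in; nothing more can be done
None
```

The slide carriage is at the index clip and clamped, and the job was handed in at about 13 s. I dragged it about 180 mm by its blue knob, let go and checked the line from above, and corrected the position slightly. Then I turned the knob clockwise to its end stop, let go and moved clear.

**Line to clip:** the last wrist picture puts the white line about 0.3 mm short of the clip's centre line, which is within the calibration error.

**Clamp:** the stop was felt, with a twist of 0.6 N·m and the jaws beginning to turn on the bar. The white mark on the knob reads about 83° in the picture, against 80° nominal, which is measurement error. I did not pull on the clamped carriage to test how well it holds.

**Clip and lens carriage:** the clip reads within about 1 mm of where it was. The black knob still lies nearly along the rail. A comparison of the top pictures before and after differed strongly over the lens carriage. I put this down to the arm and its shadow being in view, but did not confirm it. So the lens carriage was checked only by eye in the wrist picture.

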